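# Hook a fixture plate into the measuring stage and lock it down

## Task

Fit the loose aluminium fixture plate, the one with the upright grip lug, to the stage of the measuring machine: angle its tongue between the cheeks and under the lip of the hook rail, which is clamped a little off the middle of the stage, and push it fully home in the groove; then lower the plate and press it down past the spring roller until it lies flat and locked on its seats. Let go of it, and leave the mouse, ring gauge, gauge case and bottle where they are.

Things in the scene. Friction and masses are not known exactly. Their poses are not given: they have to be found in the camera images.
- insert: the loose fixture plate, bare aluminium, 0.45 to 0.7 kg, flat on the bench at the start: body 150 mm long (x), 120 mm wide (y), 18 mm thick. Origin: centre of the body's underside; +z out of its top, +x towards its plain free end (end face at x = +75 mm); its tongue is at the -x end. Eight ribs 4 mm high lie on top near the tongue (x = -66 to -22 mm); the grip lug stands on top
- tongue (a point): middle of the tongue's front edge, at (-94, 0, 3.75) mm in the plate's frame, same axes. The tongue is as wide as the plate (120 mm), 7.5 mm thick, level with the underside (z = 0 to 7.5 mm) and stands out 19 mm beyond the body's end face (x = -94 to -75 mm)
- channel (a point): in the plate's underside, behind the tongue: a channel across the whole width, x = -69 to -53 mm, open below, 11.5 mm deep; this point is the middle of its ceiling, (-61, 0, 11.5) mm in the plate's frame. Locked home, the stage's keeper rib lies in it
- lug (a point): where to pinch the plate's grip lug: (20, 0, 44) mm in the plate's frame. The lug is an upright aluminium bar on the top face, 12 mm thick (x = 14 to 26 mm), 60 mm wide (y), its top 56 mm above the underside (38 mm above the top face); fingers close across its thickness, along the plate's x
- home (a point): fixed on the stage, which stands on the machine's carriage: where the plate's origin lies when locked home, but for the rail's sideways offset (see groove); about 107 mm above the bench, level with the seats; +z up, +x from the hook rail (nearer the robot) to the spring roller. Two black seats carry the plate at x = -45 to 75 mm, y = 30 to 64 mm either side; a window lies between them
- groove (a point): nominal middle of the hook rail's groove: its closed back at seat level, (-94, 0, 0) mm from home, same axes. The rail (groove, lip, rib and cheeks in one) is clamped anywhere up to 12 mm to either side along y and no reading tells where: see or feel it. The tongue's front edge rests against the back when home; the groove's floor is 4 mm below the seats and runs from the back to the rib
- lip (a point): nominal middle of the lower front edge of the aluminium lip over the groove, (-81, 0, 11.5) mm from home, same axes. The lip covers x = -94 to -81 mm, underside 11.5 mm and top 17.5 mm above the seats. The rail's two end cheeks, 128 mm apart inside and 10 mm thick, run from x = -94 to -45 mm with tops 17.5 mm above the seats; the 120 mm tongue goes between them
- rib (a point): nominal middle of the keeper rib's top, (-58, 0, 9) mm from home, same axes: a strip across the rail before the groove, x = -61 to -55 mm, 9 mm above the seats. A level tongue cannot pass between rib and lip: the plate comes in with its free end up by 28 to 40 degrees, along the slope of its tongue, tip down to the groove's floor; it goes in the last 5 to 12 mm while being lowered
- roller_axis (a point): middle of the axis of the white spring roller, 20 mm across and 42 mm long along the stage's y, on a steel fork; at rest at (81, 0, 24.6) mm from home, so it juts 4 mm over the plate's end. It stands at the stage's end away from the hook rail
- latch (a joint): travel of the spring roller in m: 0 at rest, grows as it yields along the stage's +x, at most 0.010; 7 N at first and 0.8 N more for each mm. The plate's free end, pressed down with about 10 to 15 N at the lug, pushes it aside, and it springs back over the plate's top edge. About 0.001 with the plate locked
- mouse: black computer mouse, 112 x 60 x 26 mm, on the bench; origin under its centre; bystander
- ring_gauge: steel ring gauge lying flat, 76 mm across, 22 mm high; origin under its centre; bystander
- gauge_case: closed dark wooden gauge block case, 75 x 130 x 30 mm; origin under its centre; bystander
- cleaner: white bottle of glass cleaner, 52 mm across, 115 mm high; origin under its centre; bystander
Mind the look-alikes: they are no part of the job. What is shaped like the insert but purple is not meant.

How it is judged (in metres and radians):
On the way:
1. the tongue is hooked under the lip while the plate is still angled (x of tongue in the frame of home below -0.084 m and z of tongue in the frame of home between -0.006 and 0.0105 m and angle between insert's own z axis and vertical above 0.14 rad), for 0.1 s.
At the end, for the whole second after the job is handed in: The plate lies right way up and flat on the stage's seats (2 mm, 1.4 degrees), its tongue home between the cheeks under the lip (4 mm along the stage, 18 mm across), the roller sprung back over its end (latch under 3.5 mm), at rest and released; no bystander moved over 30 mm (x of insert in the frame of home between -0.004 and 0.004 m and y of insert in the frame of home between -0.018 and 0.018 m and z of insert in the frame of home between -0.003 and 0.002 m and angle between insert's own z axis and vertical below 0.025 rad and z of lug in the frame of home above 0.035 m and value of joint latch below 0.0035 m and linear speed of insert below 0.01 m/s); the robot touches nothing.
It fails at once if the mouse is pushed away (distance of mouse from where it was at the start of the episode above 0.03 m).
It fails at once if the ring gauge is pushed away (distance of ring_gauge from where it was at the start of the episode above 0.03 m).
It fails at once if the gauge case is pushed away (distance of gauge_case from where it was at the start of the episode above 0.03 m).
It fails at once if the bottle is pushed away (distance of cleaner from where it was at the start of the episode above 0.03 m).
It also fails if it takes over 54 s, if anything falls off the work surface, if the arm or the gripper's body presses on something with over 40 N, if the wrist force passes 120 N, or if a joint passes its speed limit or range.

## Robot

A 6-joint arm with a two-finger parallel gripper is mounted at the origin on the work surface. World frame = base frame: x ahead of the robot, y to its left, z up, the work surface at z = 0. Lengths are in m, angles in degrees, forces in N, time in s.
With the tool pointing down it reaches from about 0.325 to 0.85 m from the base axis. Payload 15.5 kg.
Tool frame: the origin (TCP) lies at the very end of the fingers, on their centre line; the grasp point (between the pads) lies arm.grip_depth behind it (arm.grip_depth is the distance from the TCP to the grasp point, in m); z points along the fingers, y is the direction in which the jaws open and shut (so a half turn about z gives the same grasp; the last joint's range is limited). The gripper opens to 91 mm and grips with 3 to 60 N. Pads are 32 mm wide; open, the fingers measure 118 mm over their backs; the gripper's body (76 mm by 178 mm) begins 60 mm behind the grasp point.
Start: joints at [58.814, 28.281, 77.091, -0, 74.628, -5.472], TCP at [0.271, 0.563, 0.214] pointing down, gripper open.
Joint ranges: [-166.48, 166.48], [-47.26, 123.95], [12.59, 153.08], [-70.14, 250.14], [6.76, 159.57], [-176.63, 176.63]. Speed limits (degrees/s): [108.29, 108.29, 147.25, 172.46, 172.46, 172.46].

## Interface

Orientations are given as a 3x3 rotation matrix whose columns are the frame's x, y, z axes.
In Python, from rig import arm gives the robot as it stands. Calls block until the motion is done:
- arm.move_to(position, orientation): joint-space move of the TCP to a pose.
- arm.move_l(position, orientation=None, feed=0.15): straight line of the TCP; orientation=None keeps the orientation; feed is the mean speed in m/s.
- arm.move_joints(angles): joint-space move.
- arm.grip(opening): finger opening in m; the grip force is fixed at half the most; returns when the fingers have stopped.
- arm.sleep(seconds).
- arm.solve_ik(position, orientation): joint angles nearest the present ones, or None.
- arm.snapshot(name): name is "scene" or "top"; returns the picture (400x640x3 uint8, red, green, blue); there is no depth.
- arm.get_calibration(name): a dict with "intrinsics" (3x3 intrinsics, pixels), "cam_to_world" (4x4, takes a point from camera to world coordinates). Camera axes: x right, y down, z forward; pixel columns grow to the right and rows downward; lengths in m; the calibration is good to about 2 mm. A picture is of the moment at which its call begins. get_calibration takes no time and is no camera call.
A pose or a line that the arm cannot do raises arm.Unreachable and nothing moves.
- arm.sign_off(): hands the job in, once; it reports no verdict.
Readings, each from a call of its own:
- arm.current_t(): time.
- arm.current_joint_positions(): joint angles.
- arm.current_dq(): joint speeds.
- arm.current_tau(): joint torques, N m.
- arm.current_ee_pos(): TCP position.
- arm.current_tool_rot(): TCP orientation.
- arm.current_force(): force on the tool from outside, world axes, zero at the start.
- arm.current_torque(): the same for the moment, N m.
- arm.current_width(): finger opening in m.
Only numpy, scipy, OpenCV 4.12 (cv2) and the standard library are available. Lean on these libraries where they do the work, as an engineer would, in place of code of your own. Each camera call takes 0.05 s, during which the arm holds its last target.

## Working session

There is one attempt and no reset: what is moved stays moved. The work goes in short steps, each a Python script; the robot and the scene stay as the last script left them, time stands still between calls to the robot, and variables do not carry over. Pictures are saved under pics/ and viewed, and the job is handed in when it is done.

```bash
mkdir -p pics; ls
python3 - <<'E'
from rig import arm
import cv2,numpy as np
for n in("scene","top"):
    im=arm.snapshot(n); cv2.imwrite(f"pics/{n}0.png",im[:,:,::-1])
    c=arm.get_calibration(n); print(n,np.round(c["intrinsics"],1).tolist(),np.round(c["cam_to_world"],4).tolist())
print(arm.grip_depth,arm.current_t(),arm.current_width(),arm.current_tool_rot())
E
```

```text
pics
scene [[429.3, 0.0, 325.9], [0.0, 429.3, 202.0], [0.0, 0.0, 1.0]] [[-0.4434, 0.7539, -0.4848, 1.1162], [0.8963, 0.3705, -0.2436, 0.0531], [-0.004, -0.5425, -0.84, 1.1057], [0.0, 0.0, 0.0, 1.0]]
top [[404.4, 0.0, 319.9], [0.0, 404.4, 200.2], [0.0, 0.0, 1.0]] [[0.0122, -0.9923, 0.1233, 0.3705], [-0.9995, -0.0156, -0.027, -0.223], [0.0287, -0.1229, -0.992, 1.3339], [0.0, 0.0, 0.0, 1.0]]
0.0188 0.1 0.0915173045387406 [[-9.00958474e-01  4.33905003e-01 -5.25722094e-04]
 [ 4.33905314e-01  9.00958016e-01 -9.11497340e-04]
 [ 7.81502790e-05 -1.04933486e-03 -9.99999446e-01]]
```

View pics/scene0.png

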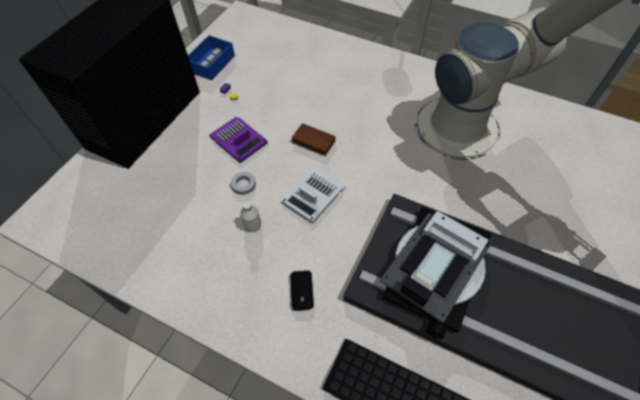

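View pics/top0.png

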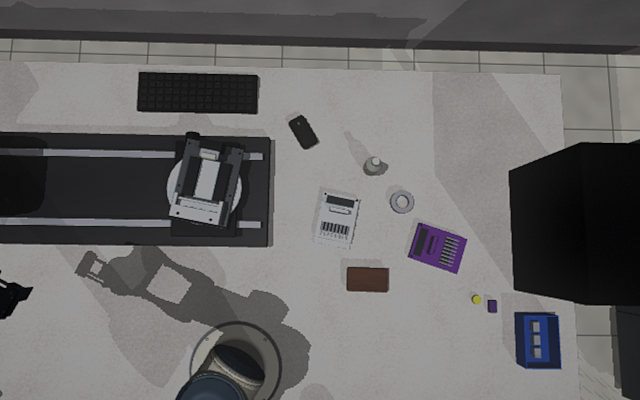

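The plate-shaped things in the top view are silver at (338,217) and purple at (437,247). Silver fits the description (bare aluminium, with a lug), so I'll enlarge it and the stage to confirm.

Run:
```python
import cv2,numpy as np
t=cv2.imread("pics/top0.png");s=cv2.imread("pics/scene0.png")
z=lambda im,x,y,w,h,k:cv2.resize(im[y:y+h,x:x+w],None,fx=k,fy=k,interpolation=cv2.INTER_CUBIC)
a=np.hstack([z(t,300,175,66,80,6),z(t,155,125,100,120,4)]) if 0 else None
cv2.imwrite("pics/c_plate.png",np.hstack([z(t,300,180,70,75,5.33),z(s,275,160,80,75,5.33)][:2]))
cv2.imwrite("pics/c_stage.png",np.hstack([z(t,155,125,100,120,4),z(s,370,200,100,140,4)[:480]][:2]))
```

```text
(no output)
```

View pics/c_plate.png

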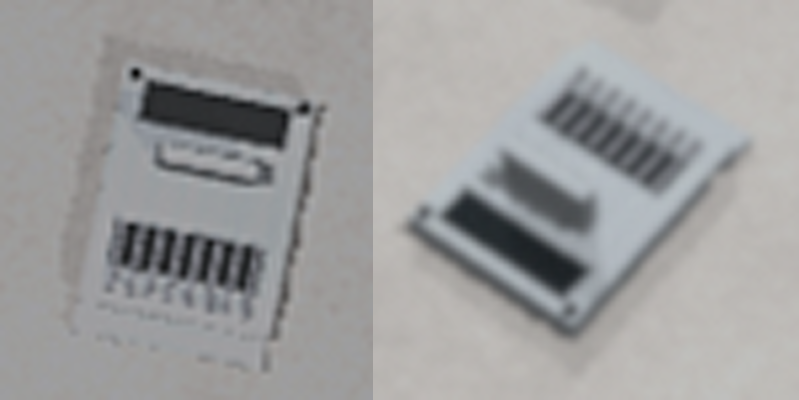

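View pics/c_stage.png

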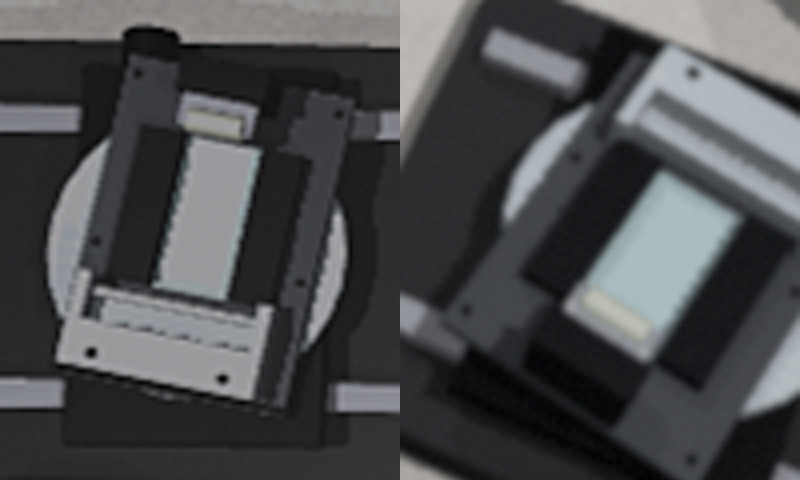

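The crop confirms the silver plate at (338,217): lug, ribs and tongue are visible, with the tongue end towards the robot. The stage's rail is at the bottom, near the robot, and shifted left; the roller is at the top. Next I'll enlarge with stretched contrast and pixel ticks to measure.

```bash
cat > h.py <<'E'
import cv2,numpy as np
from rig import arm
def cal(n):
    c=arm.get_calibration(n);return np.array(c["intrinsics"]),np.array(c["cam_to_world"])
def pix2w(n,uv,z):
    K,T=cal(n);uv=np.atleast_2d(uv).astype(float)
    d=np.c_[uv,np.ones(len(uv))]@np.linalg.inv(K).T@T[:3,:3].T
    return T[:3,3]+d*((z-T[2,3])/d[:,2])[:,None]
def w2pix(n,P):
    K,T=cal(n);p=(np.atleast_2d(P)-T[:3,3])@T[:3,:3]@K.T
    return p[:,:2]/p[:,2:]
def crop(im,x,y,w,h,k,gam=1.0,step=10):
    c=im[y:y+h,x:x+w].astype(float)/255
    c=np.clip((c/c.max())**gam,0,1)*255
    c=cv2.resize(c.astype(np.uint8),None,fx=k,fy=k,interpolation=cv2.INTER_NEAREST)
    for u in range(x-x%step+step,x+w,step):
        cv2.line(c,(int((u-x+.5)*k),0),(int((u-x+.5)*k),8),(0,0,255),1);cv2.putText(c,str(u),(int((u-x+.5)*k)-10,20),0,.35,(0,0,255),1)
    for v in range(y-y%step+step,y+h,step):
        cv2.line(c,(0,int((v-y+.5)*k)),(8,int((v-y+.5)*k)),(0,0,255),1);cv2.putText(c,str(v),(9,int((v-y+.5)*k)+4),0,.35,(0,0,255),1)
    return c
E
python3 - <<'E'
from h import *
t=cv2.imread("pics/top0.png");s=cv2.imread("pics/scene0.png")
cv2.imwrite("pics/d1.png",crop(t,162,125,90,120,5,.5))
cv2.imwrite("pics/d2.png",crop(s,375,195,120,150,4,.5))
cv2.imwrite("pics/d3.png",crop(t,308,180,60,75,8,1.5))
E
```

```text
(no output)
```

View pics/d1.png

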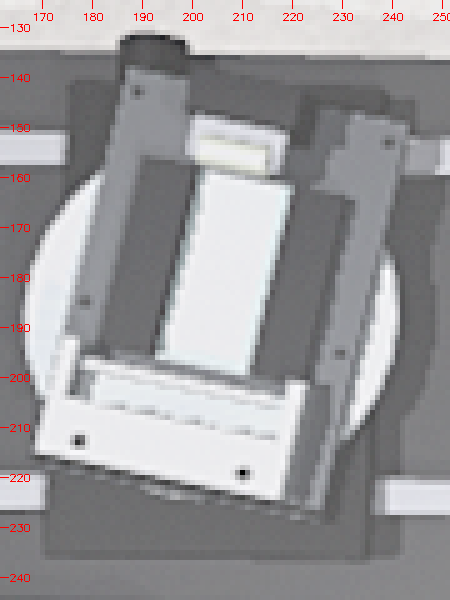

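View pics/d2.png

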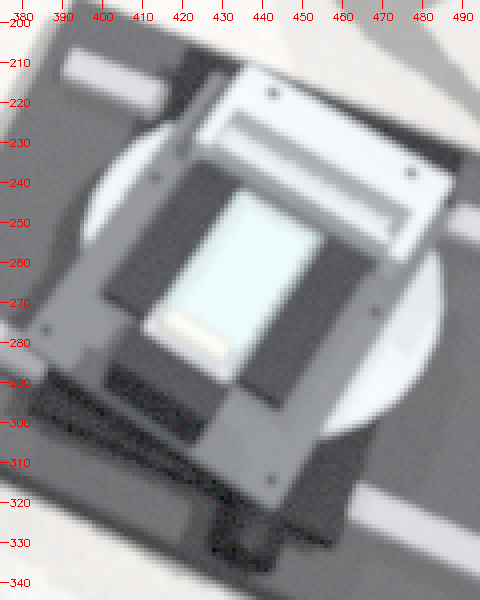

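View pics/d3.png

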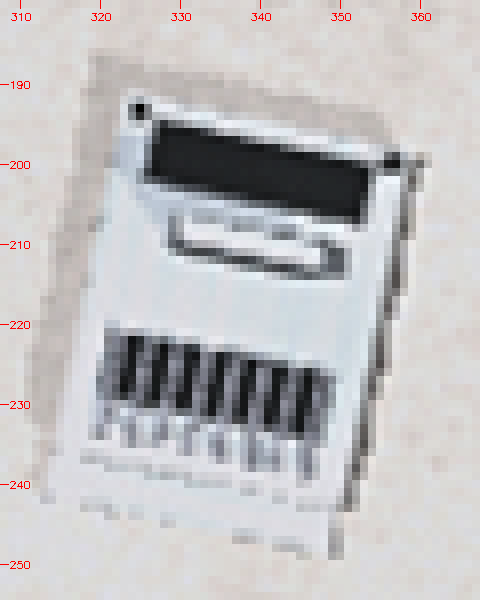

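Both stage views show seats, rail, cream roller (top (207,155), scene (423,280)) and window clearly. I'll refine the edges to sub-pixel, starting from these picks.

```bash
cat >> h.py <<'E'
def edge(im,a,b,r=3,n=40,trim=.12,thr=None):
    """sub-pixel edge near segment a-b: gradient peak along normals, robust line -> refined end points"""
    g=cv2.cvtColor(im,cv2.COLOR_BGR2GRAY).astype(np.float32)
    a=np.array(a,float);b=np.array(b,float);d=(b-a)/np.linalg.norm(b-a);nn=np.array([-d[1],d[0]])
    o=np.linspace(-r,r,int(r*20)+1);P=[]
    prof=[]
    ts=np.linspace(trim,1-trim,n)
    for t in ts:
        p=a+(b-a)*t+o[:,None]*nn
        prof.append(cv2.remap(g,p[:,0].astype(np.float32)[None],p[:,1].astype(np.float32)[None],cv2.INTER_LINEAR)[0])
    prof=np.array(prof);gr=np.gradient(cv2.GaussianBlur(prof,(9,1),2),axis=1)
    sg=np.sign(np.median(gr[np.arange(n),np.abs(gr).argmax(1)]))
    w=np.clip(gr*sg,0,None);k=w.argmax(1);off=o[k]
    f=cv2.fitLine(np.c_[ts*np.linalg.norm(b-a),off].astype(np.float32),cv2.DIST_HUBER,0,.01,.01).ravel()
    at=lambda s:f[3]+(s-f[2])*f[1]/f[0]
    L=np.linalg.norm(b-a);res=np.median(np.abs(off-[at(t*L) for t in ts]))
    return a+at(0)*nn,b+at(L)*nn,res
def isect(l1,l2):
    h=lambda l:np.cross([*l[0],1],[*l[1],1]);p=np.cross(h(l1),h(l2));return p[:2]/p[2]
E
python3 - <<'E'
from h import *
t=cv2.imread("pics/top0.png");s=cv2.imread("pics/scene0.png")
def rep(n,im,d,z):
    for k,(a,b) in d.items():
        A,B,r=edge(im,a,b,2.5);W=pix2w(n,[A,B],z if np.isscalar(z) else z[k])
        v=W[1]-W[0];print(n,k,np.round([A,B],1).tolist(),"res%.2f"%r,np.round(W[:,:2]*1e3,1).tolist(),"ang%.2f"%np.degrees(np.arctan2(v[1],v[0])))
z=.107
rep("top",t,dict(Lout=((183.5,190),(190,157)),Rout=((226,198),(234,165)),Lend=((190.5,155.5),(200,157.5)),WL=((194,194),(200.5,162)),WR=((212.5,197),(219.5,164))),z)
rep("top",t,dict(cheekLout=((168.5,215),(174.5,193)),frontR=((169,217),(218,225)),cheekRout=((218.5,223),(223.5,202))),.107+.0175)
rep("scene",s,dict(A=((401,268),(422,237)),B=((445,297),(468,262)),endA=((401,269),(410,273)),endB=((435,292),(444,297)),WL=((412,273),(435,243)),WR=((434,289),(455,256))),z)
rep("scene",s,dict(front=((438,211),(488,239)),cA=((425,229),(436,211)),cB=((478,257),(488,241))),.107+.0175)
E
```

```text
top Lout [[181.6, 189.6], [189.3, 156.9]] res0.15 [[548.6, 164.5], [650.6, 146.5]] ang-10.00
top Rout [[225.1, 197.8], [232.5, 164.6]] res0.20 [[525.7, 31.9], [628.7, 13.6]] ang-10.08
top Lend [[190.3, 156.4], [200.2, 156.4]] res0.12 [[652.0, 143.4], [652.6, 113.2]] ang-88.87
top WL [[193.6, 193.9], [202.2, 162.3]] res0.19 [[536.0, 127.5], [634.2, 106.4]] ang-12.13
top WR [[211.7, 196.8], [219.6, 164.0]] res0.13 [[528.0, 72.6], [629.9, 53.2]] ang-10.76
top cheekLout [[167.5, 214.7], [174.7, 193.1]] res0.21 [[470.1, 196.2], [535.3, 178.7]] ang-15.01
top frontR [[169.3, 215.2], [218.0, 225.0]] res0.20 [[468.9, 190.9], [441.8, 46.0]] ang-100.58
top cheekRout [[217.7, 222.8], [222.7, 201.8]] res0.15 [[448.2, 47.2], [511.2, 34.9]] ang-11.00
scene A [[399.4, 266.9], [421.2, 236.5]] res0.09 [[632.9, 16.3], [526.1, 36.3]] ang169.41
scene B [[444.9, 296.9], [467.1, 261.4]] res0.09 [[658.1, 143.3], [542.8, 164.9]] ang169.40
scene endA [[400.7, 269.6], [409.3, 274.6]] res0.11 [[638.2, 21.8], [641.3, 45.8]] ang82.59
scene endB [[435.1, 291.9], [443.7, 297.6]] res0.07 [[656.2, 117.9], [661.1, 141.1]] ang78.23
scene WL [[412.7, 273.5], [434.2, 242.4]] res0.08 [[635.0, 52.4], [527.7, 72.5]] ang169.40
scene WR [[432.8, 288.3], [454.2, 255.5]] res0.24 [[649.8, 110.0], [541.2, 130.5]] ang169.31
scene front [[438.1, 210.9], [488.0, 239.0]] res0.11 [[442.8, 51.1], [467.8, 193.1]] ang80.03
scene cA [[423.7, 228.2], [435.8, 210.9]] res0.06 [[510.4, 34.4], [445.5, 45.8]] ang170.06
scene cB [[477.6, 256.7], [487.6, 240.7]] res0.10 [[528.7, 182.7], [473.1, 193.5]] ang169.06
```

Yaw is −10.4° in both views, and the widths match: seats 129 mm (128 given), cheeks 150 mm (148 given). Next are the lip's front edge, the cheek ends and the roller for the x datum, plus the plate itself.

Run:
```python
from h import *
t=cv2.imread("pics/top0.png");s=cv2.imread("pics/scene0.png")
c,sn=np.cos(np.radians(-10.4)),np.sin(np.radians(-10.4));X=np.array([c,sn]);Y=np.array([-sn,c])
def rep(n,im,d,z):
    for k,(a,b) in d.items():
        A,B,r=edge(im,a,b,2.0);W=pix2w(n,[A,B],z)[:,:2]*1e3
        print(n,k,np.round([A,B],1).tolist(),"res%.2f"%r,"xs",np.round(W@X,1),"ys",np.round(W@Y,1))
rep("top",t,dict(lip=((181,204.5),(218,212)),chLend=((174.5,192),(177.5,192.5)),chRend=((220,201),(223,201.5))),.1245)
rep("scene",s,dict(lip=((434,221),(479,247)),chAend=((424,229.5),(429,232)),chBend=((472.5,257),(477.5,260))),.1245)
rep("top",t,dict(ribfar=((182,196.5),(218,202.5))),.116)
rep("scene",s,dict(ribfar=((429,231.5),(470,254))),.116)
for n,p in (("top",[[201.5,153.5],[216,156.5]]),("scene",[[416,273],[430,282]])):
    W=pix2w(n,p,.107+.034)[:,:2]*1e3;print("roller",W@X,W@Y)
# plate
def repw(n,im,d,z):
    o={}
    for k,(a,b) in d.items():
        A,B,r=edge(im,a,b,2.0);W=pix2w(n,[A,B],z)[:,:2]*1e3;v=W[1]-W[0];o[k]=(A,B)
        print(n,k,np.round([A,B],1).tolist(),"res%.2f"%r,np.round(W,1).tolist(),"ang%.2f"%np.degrees(np.arctan2(v[1],v[0])))
    return o
o=repw("top",t,dict(L=((316,239),(323,195)),R=((351.5,243),(358.5,202)),free=((323.5,192),(358.5,200)),bodyT=((317,239),(351,245)),dL=((325.5,202),(327,195.5)),dR=((352.5,207),(354,201)),dT=((328,195),(353,200.5)),dB=((326,202.5),(352,207.5))),.018)
o=repw("top",t,dict(tip=((313,242),(348,249))),.0075)
cv2.imwrite("pics/d4.png",crop(s,278,162,75,65,8,1.5))
```

```text
top lip [[180.8, 205.6], [217.7, 213.4]] res0.15 xs [461.2 459.7] ys [246.  133.5]
top chLend [[174.7, 191.0], [177.4, 193.0]] res0.17 xs [500.2 496. ] ys [274.  264.6]
top chRend [[220.1, 200.4], [223.1, 201.0]] res0.11 xs [499.2 499.1] ys [135.3 126.2]
scene lip [[433.8, 221.4], [478.5, 247.8]] res0.07 xs [462.  462.8] ys [136.9 266. ]
scene chAend [[423.5, 230.4], [429.7, 230.6]] res0.16 xs [501.8 492.8] ys [128.8 141.9]
scene chBend [[471.9, 257.9], [476.7, 261.4]] res0.08 xs [498.5 500.1] ys [265.3 279. ]
top ribfar [[182.0, 196.7], [217.8, 204.0]] res0.18 xs [488.5 487.8] ys [251.6 141.8]
scene ribfar [[429.4, 230.8], [469.6, 254.8]] res0.07 xs [488.7 489.1] ys [140.6 256.7]
roller [624.85859741 624.49746979] [216.92321772 172.68155456]
roller [625.24495734 625.41546889] [174.8499828  213.32086721]
top L [[314.1, 238.7], [322.1, 194.9]] res0.12 [[407.9, -241.5], [551.7, -265.8]] ang-9.58
top R [[350.4, 242.8], [358.3, 202.0]] res0.20 [[396.1, -359.4], [530.0, -384.9]] ang-10.79
top free [[323.1, 193.6], [358.3, 201.1]] res0.14 [[556.0, -269.1], [532.9, -384.9]] ang-101.24
top bodyT [[317.3, 237.3], [351.1, 244.3]] res0.20 [[412.6, -251.7], [391.3, -361.7]] ang-100.98
top dL [[325.8, 202.1], [326.8, 195.5]] res0.15 [[528.0, -278.1], [549.9, -281.3]] ang-8.36
top dR [[352.9, 207.1], [353.8, 201.0]] res0.09 [[512.8, -367.3], [533.1, -370.3]] ang-8.30
top dT [[328.1, 194.7], [353.1, 200.1]] res0.16 [[552.4, -285.3], [535.9, -367.8]] ang-101.29
top dB [[326.0, 202.3], [352.0, 207.5]] res0.16 [[527.4, -278.9], [511.4, -364.3]] ang-100.62
top tip [[312.9, 242.3], [347.9, 249.4]] res0.17 [[396.5, -238.0], [374.8, -352.4]] ang-100.74
```

View pics/d4.png

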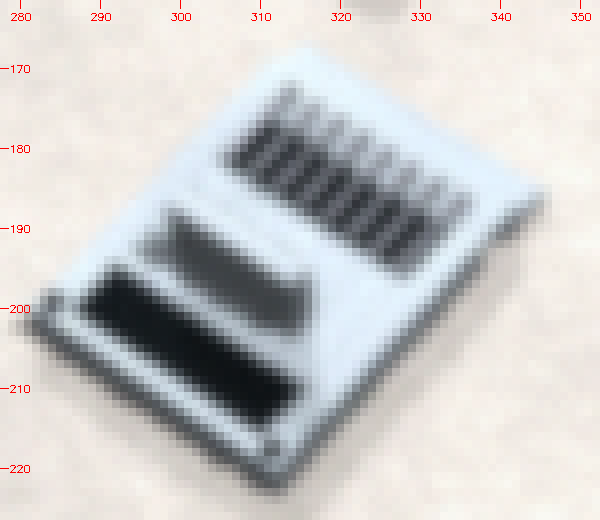

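Run:
```python
from h import *
t=cv2.imread("pics/top0.png");s=cv2.imread("pics/scene0.png")
c,sn=np.cos(np.radians(-10.9)),np.sin(np.radians(-10.9));X=np.array([c,sn]);Y=np.array([-sn,c])
def rep(n,im,d,z,r_=2.0):
    for k,(a,b) in d.items():
        A,B,r=edge(im,a,b,r_);W=pix2w(n,[A,B],z)[:,:2]*1e3;v=W[1]-W[0]
        print(n,k,np.round([A,B],1).tolist(),"res%.2f"%r,"xp",np.round(W@X,1),"yp",np.round(W@Y,1),"ang%.2f"%np.degrees(np.arctan2(v[1],v[0])))
rep("scene",s,dict(free=((283.5,201),(311,219.5)),B=((313,218),(336,191)),A=((284,198),(308,173))),.018,1.5)
rep("scene",s,dict(tip=((316,167.5),(345,186.5))),.0075,1.5)
rep("scene",s,dict(darkfree=((287,201.5),(309.5,216.5)),darkin=((292,194.5),(315,209.5))),.018,1.5)
rep("top",t,dict(free=((324,191.5),(358,199)),),.018,1.5)
rep("top",t,dict(dark1=((328,195),(353,200)),dark2=((326,202.5),(352,207.5))),.018,1.5)
rep("top",t,dict(lugfront=((330,210.5),(348,213.5)),lugL=((329.5,206),(329,210)),lugR=((348.5,210),(348,213))),.056,1.5)
rep("scene",s,dict(lugtopback=((299,187.5),(316,197.5)),lugtopf=((295,191),(314,203))),.056,1.5)
cv2.imwrite("pics/d5.png",np.hstack([crop(t,318,186,46,32,12,1.3,5)]))
```

```text
scene free [[283.2, 201.5], [310.7, 220.0]] res0.08 xp [605.8 606.4] yp [-269.2 -162.8] ang78.77
scene B [[313.7, 218.6], [336.9, 191.7]] res0.02 xp [597.4 479.4] yp [-158.5 -161. ] ang170.32
scene A [[284.9, 198.9], [308.7, 173.6]] res0.09 xp [595.3 477.4] yp [-271.2 -272.8] ang169.88
scene tip [[315.8, 167.8], [344.5, 187.2]] res0.25 xp [439.4 445.5] yp [-274.2 -156.2] ang76.15
scene darkfree [[287.6, 200.7], [310.1, 215.7]] res0.00 xp [595.5 595.9] yp [-260.5 -173.4] ang78.80
scene darkin [[291.7, 194.9], [314.7, 209.9]] res0.09 xp [571.8 571.8] yp [-263.8 -174.7] ang79.12
top free [[323.7, 192.7], [357.8, 200.1]] res0.06 xp [600.1 599.1] yp [-160.4 -274.9] ang-101.44
top dark1 [[328.0, 194.8], [353.0, 200.0]] res0.16 xp [596.1 596. ] yp [-175.7 -259.5] ang-100.98
top dark2 [[326.0, 202.3], [352.0, 207.5]] res0.16 xp [570.6 571.1] yp [-174.2 -261. ] ang-100.62
top lugfront [[330.1, 209.9], [348.1, 213.2]] res0.17 xp [544.5 546. ] yp [-190.9 -248.9] ang-99.45
top lugL [[328.5, 205.9], [328.5, 209.9]] res0.03 xp [556.1 543.4] yp [-183.5 -185.9] ang179.70
top lugR [[347.7, 209.9], [347.4, 212.9]] res0.06 xp [556.1 546.4] yp [-245.7 -246.8] ang175.55
scene lugtopback [[298.9, 187.7], [315.4, 198.5]] res0.04 xp [557.1 557.6] yp [-244.9 -182.1] ang78.68
scene lugtopf [[294.4, 191.9], [313.4, 203.9]] res0.00 xp [576.7 576. ] yp [-245.9 -175.1] ang79.70
```

View pics/d5.png

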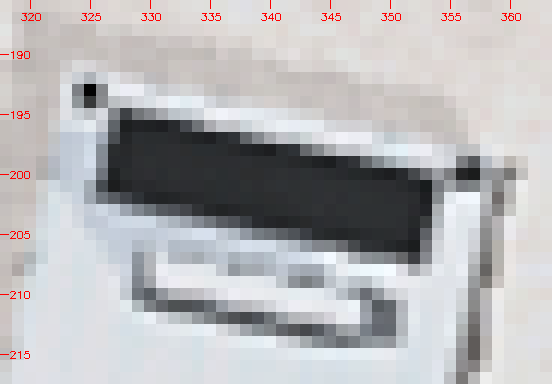

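The lug edges agree across views: −x edge at 545.2, +x edge at 557.3, so 12.1 mm thick, which puts the plate origin at about 531 along its axis. The stage home is about 543.6/194.7 in the stage axes, with the rail about +6 mm in y. Lip, rib, cheek ends and roller agree within 2 mm. The seat-end edge (549) is off by 5 mm; I'm dropping it because shadow makes it ambiguous. Next I'll compute hook clearances and check IK.

```bash
cat > plan.py <<'E'
import numpy as np
PL=[(-94,-75,0,7.5),(-75,-69,0,18),(-69,-53,11.5,18),(-53,75,0,18)]
OB=[(-130,-94,-10,17.5),(-130,-81,11.5,17.5),(-94,-55,-10,-4),(-61,-55,-4,9),(-45,75,-10,0)]
def samp(b,n=1.0):
    x0,x1,z0,z1=b;xs=np.arange(x0,x1+.01,n);zs=np.arange(z0,z1+.01,n/2)
    return np.vstack([np.c_[xs,xs*0+z0],np.c_[xs,xs*0+z1],np.c_[zs*0+x0,zs],np.c_[zs*0+x1,zs]])
def sd(P,b):
    x0,x1,z0,z1=b;dx=np.maximum(x0-P[:,0],P[:,0]-x1);dz=np.maximum(z0-P[:,1],P[:,1]-z1)
    return (np.hypot(np.maximum(dx,0),np.maximum(dz,0))+np.minimum(np.maximum(dx,dz),0)).min()
SP=[samp(b) for b in PL];SO=[samp(b) for b in OB]
def clear(xt,zt,th):   # tip-bottom corner (plate (-94,0)) at xt,zt in home frame, mm; th rad
    c,s=np.cos(th),np.sin(th);R=np.array([[c,-s],[s,c]]);t=np.array([xt,zt]);m=99
    for b,p in zip(PL,SP):
        q=(p-[-94,0])@R.T+t
        for o,so in zip(OB,SO):
            m=min(m,sd(q,o),sd((so-t)@R+[-94,0],b))
    return m
if __name__=="__main__":
    for th in (36,32,28,24,20,16,12,8,6,4,2,1,0):
        g=[(clear(x,z,np.radians(th)),x,z) for x in np.arange(-94,-78,1) for z in np.arange(-4,6,1)]
        g=[a for a in g if a[0]>=-.01]
        print(th,"best",[np.round(max([a for a in g if a[1]==x],default=(-1,x,0)),1).tolist() for x in range(-94,-80,2)])
E
python3 plan.py
```

```text
36 best [[-1, -94, 0], [-1, -92, 0], [-1, -90, 0], [0.1, -88.0, -3.0], [1.0, -86.0, -3.0], [1.7, -84.0, -2.0], [2.0, -82.0, -1.0]]
32 best [[-1, -94, 0], [-1, -92, 0], [0.0, -90.0, -3.0], [1.0, -88.0, -3.0], [1.3, -86.0, -2.0], [2.0, -84.0, -2.0], [2.6, -82.0, -1.0]]
28 best [[-1, -94, 0], [-1, -92, 0], [0.5, -90.0, -3.0], [1.1, -88.0, -2.0], [2.0, -86.0, -2.0], [2.0, -84.0, -1.0], [1.9, -82.0, 0.0]]
24 best [[-1, -94, 0], [-1, -92, 0], [0.9, -90.0, -2.0], [2.0, -88.0, -2.0], [2.0, -86.0, -2.0], [1.1, -84.0, 0.0], [1.2, -82.0, 1.0]]
20 best [[-1, -94, 0], [-1, -92, 0], [1.4, -90.0, -2.0], [2.0, -88.0, -2.0], [1.5, -86.0, 0.0], [0.4, -84.0, 2.0], [0.6, -82.0, 2.0]]
16 best [[-1, -94, 0], [-1, -92, 0], [1.9, -90.0, -1.0], [2.6, -88.0, -1.0], [1.0, -86.0, 1.0], [-1, -84, 0], [0.0, -82.0, 3.0]]
12 best [[-1, -94, 0], [0.4, -92.0, 1.0], [2.4, -90.0, -1.0], [2.5, -88.0, -1.0], [0.5, -86.0, 2.0], [-1, -84, 0], [-1, -82, 0]]
8 best [[-1, -94, 0], [1.0, -92.0, 1.0], [3.0, -90.0, -1.0], [2.2, -88.0, 0.0], [0.2, -86.0, 2.0], [-1, -84, 0], [-1, -82, 0]]
6 best [[-1, -94, 0], [1.2, -92.0, 1.0], [3.0, -90.0, -1.0], [2.1, -88.0, 1.0], [0.1, -86.0, 3.0], [-1, -84, 0], [-1, -82, 0]]
4 best [[-1, -94, 0], [1.5, -92.0, 1.0], [3.1, -90.0, 0.0], [2.1, -88.0, 1.0], [0.1, -86.0, 3.0], [-1, -84, 0], [-1, -82, 0]]
2 best [[-1, -94, 0], [1.7, -92.0, 1.0], [2.6, -90.0, 1.0], [2.0, -88.0, 1.0], [0.0, -86.0, 3.0], [-1, -84, 0], [-1, -82, 0]]
1 best [[-1, -94, 0], [1.8, -92.0, 1.0], [1.8, -90.0, 2.0], [1.9, -88.0, 2.0], [0.0, -86.0, 3.0], [-1, -84, 0], [-1, -82, 0]]
0 best [[0.0, -94.0, 4.0], [2.0, -92.0, 2.0], [2.0, -90.0, 2.0], [2.0, -88.0, 2.0], [0.0, -86.0, 4.0], [-1, -84, 0], [-1, -82, 0]]
```

```bash
cat > geo.py <<'E'
from h import *
def frame(ang,xs,ys,z):
    a=np.radians(ang);X=np.array([np.cos(a),np.sin(a),0]);Y=np.array([-np.sin(a),np.cos(a),0])
    T=np.eye(4);T[:3,0]=X;T[:3,1]=Y;T[:3,3]=(xs*X+ys*Y)/1e3;T[2,3]=z;return T
HOME=frame(-10.4,543.6,194.7,.107); RAILY=.006
PLATE=frame(-10.9,531.0,-215.8,0.)
GD=arm.grip_depth
def tool(Tp,sgn=1,gx=.020,gz=.044):
    """TCP pose gripping the lug of a plate at Tp"""
    R=np.c_[sgn*Tp[:3,1],sgn*Tp[:3,0],-Tp[:3,2]]
    return Tp[:3,:3]@np.array([gx,0,gz-GD])+Tp[:3,3],R
def plate_at(xt,zt,th,yoff=RAILY,home=None):
    """plate pose with tip-bottom at xt,zt (m, home frame), free end up th rad"""
    H=HOME if home is None else home
    c,s=np.cos(th),np.sin(th);T=np.eye(4)
    T[:3,:3]=np.array([[c,0,-s],[0,1,0],[s,0,c]])
    T[:3,3]=np.array([xt,yoff,zt])+T[:3,:3]@[.094,0,0]
    return H@T
E
python3 - <<'E'
from geo import *
print(HOME[:3,3],PLATE[:3,3])
for sg in(1,-1):
    for nm,T in (("pick",PLATE),("a34hi",plate_at(-.02,.08,np.radians(34))),("a34",plate_at(-.087,-.003,np.radians(34))),("a15",plate_at(-.092,-.003,np.radians(15))),("home",plate_at(-.094,0,0))):
        p,R=tool(T,sg);q=arm.solve_ik(p,R);print(sg,nm,np.round(p,3),None if q is None else np.round(q,0))
E
```

```text
[0.56981653 0.09337116 0.107     ] [ 0.48061328 -0.31231637  0.        ]
1 pick [ 0.5   -0.316  0.025] [-38.  39.  92.  -0.  49. -27.]
1 a34hi [0.63  0.088 0.272] [  8.  15. 100. -19.  34.  32.]
1 a34 [0.564 0.1   0.189] [ 11.  18. 114. -37.  20.  54.]
1 a15 [0.582 0.097 0.158] [ 6. 24. 99. -6. 44. 21.]
1 home [0.591 0.096 0.132] [ 3. 31. 86. -0. 62. 14.]
-1 pick [ 0.5   -0.316  0.025] [-38.  39.  92.  -0.  49. 153.]
-1 a34hi [0.63  0.088 0.272] [   8.   15.  100.  -19.   34. -148.]
-1 a34 [0.564 0.1   0.189] [  11.   18.  114.  -37.   20. -126.]
-1 a15 [0.582 0.097 0.158] [   6.   24.   99.   -6.   44. -159.]
-1 home [0.591 0.096 0.132] [   3.   31.   86.   -0.   62. -166.]
```

All poses are reachable with tool y along plate +x (sgn=+1). Now the pick.

Run:
```python
from geo import *
p0=arm.current_ee_pos();R0=arm.current_tool_rot()
arm.move_l([p0[0],p0[1],.30],feed=.25)
p,R=tool(PLATE,1)
arm.move_to(p+[0,0,.15],R); arm.grip(.05)
arm.move_l(p+[0,0,.03],feed=.2); print("t",arm.current_t(),arm.current_force())
arm.move_l(p+[0,0,.001],feed=.06); print(arm.current_force())
arm.grip(0.0); print("w",arm.current_width(),arm.current_ee_pos()-p,arm.current_force())
arm.move_l(p+[0,0,.04],feed=.1); print("F",arm.current_force(),arm.current_torque(),arm.current_width(),arm.current_t())
for n in("scene","top"): cv2.imwrite(f"pics/{n}1.png",arm.snapshot(n)[:,:,::-1])
a=cv2.imread("pics/scene1.png");b=cv2.imread("pics/top1.png")
cv2.imwrite("pics/e1.png",np.hstack([crop(a,250,130,130,130,3),crop(b,280,150,130,130,3)]))
```

```text
t 5.325 [0.66352184 0.05452443 1.05209967]
[-0.55093276 -0.59549737  0.24248867]
w 0.011575274687467023 [ 4.85825187e-05 -3.06232884e-05  1.09045552e-03] [ 0.22325578 -0.0173001   1.20216079]
F [-0.36512929 -0.12630751 -6.40332685] [-0.13427191 -0.0493936   0.00175246] 0.01220356014483295 7.1667
```

View pics/e1.png

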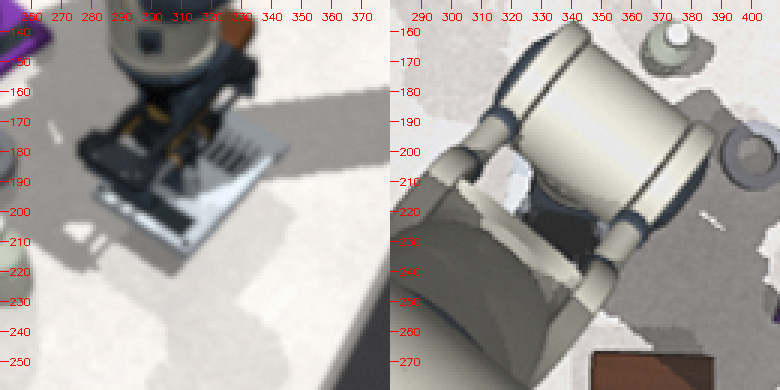

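Plate held: 12.2 mm width, about 6.4 N. Now carry it high to an angled pre-insertion pose on the slope and check alignment by camera.

Run:
```python
from geo import *
th=np.radians(32);u=np.array([np.cos(th),np.sin(th)])
p=arm.current_ee_pos();arm.move_l([p[0],p[1],.28],feed=.25)
tip=np.array([-.087,-.002])+.085*u
pp,R=tool(plate_at(tip[0],tip[1]+.09,th),1,gz=.045)
arm.move_to(pp,R); print(arm.current_t(),arm.current_width())
pp,R=tool(plate_at(tip[0],tip[1],th),1,gz=.045)
arm.move_l(pp,R,feed=.15)
print(arm.current_t(),arm.current_ee_pos()-pp,arm.current_force(),arm.current_torque(),arm.current_width())
for n in("scene","top"): cv2.imwrite(f"pics/{n}2.png",arm.snapshot(n)[:,:,::-1])
a=cv2.imread("pics/scene2.png");b=cv2.imread("pics/top2.png")
cv2.imwrite("pics/e2.png",np.hstack([crop(a,370,180,130,150,3),crop(b,140,100,130,150,3)]))
```

```text
9.8417 0.011987714685663783
10.5917 [ 0.00066374 -0.00026132  0.00084193] [ 0.96661062  0.69386816 -5.98729848] [0.09151295 0.91911881 0.03853353] 0.011815609784227432
```

View pics/e2.png

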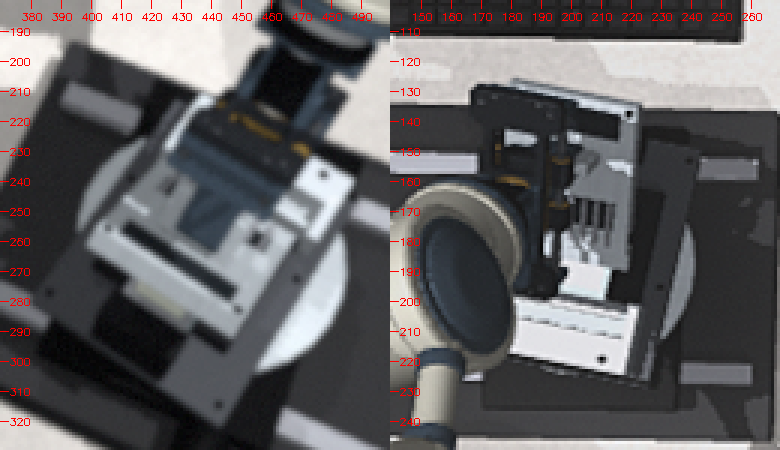

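Run:
```python
from geo import *
th=np.radians(32);u=np.array([np.cos(th),np.sin(th)]);tip=np.array([-.087,-.002])+.085*u
T=plate_at(tip[0],tip[1],th)
a=cv2.imread("pics/scene2.png");b=cv2.imread("pics/top2.png")
def seg(P,Q): return (T@[*P,1])[:3],(T@[*Q,1])[:3]
E={"freeTop":((.075,-.06,.018),(.075,.06,.018)),"freeBot":((.075,-.06,0),(.075,.06,0)),"R":((.0,-.06,.018),(.075,-.06,.018)),"L":((0,.06,.018),(.075,.06,.018)),"Rb":((-.094,-.06,.0075),(-.075,-.06,.0075)),"tip":((-.094,-.06,.0075),(-.094,.06,.0075))}
big={}
for n,im in(("scene",a),("top",b)):
    k=6;x,y,w,h=((375,190,110,100) if n=="scene" else (165,115,75,90));c=crop(im,x,y,w,h,k,.7)
    for nm,e in E.items():
        A,B=[w2pix(n,q)[0] for q in seg(*e)]
        try:
            a2,b2,r=edge(im,A,B,3);d=(B-A)/np.linalg.norm(B-A);nn=np.array([-d[1],d[0]])
            print(n,nm,np.round([A,B],1).tolist(),"shift px",np.round([(a2-A)@nn,(b2-B)@nn],2),"nn",np.round(nn,2),"res %.2f"%r)
        except Exception as ex: print(ex)
        q=lambda p:tuple(int(v) for v in (p-[x,y]+.5)*k);cv2.line(c,q(A),q(B),(0,255,0),1)
    cv2.imwrite(f"pics/f_{n}.png",c)
```

```text
scene freeTop [[402.7, 256.0], [452.1, 287.1]] shift px [-2.5 -2.5] nn [-0.53  0.85] res 0.00
scene freeBot [[399.4, 262.2], [448.2, 293.3]] shift px [0.61 0.28] nn [-0.54  0.84] res 0.26
scene R [[414.5, 243.5], [402.7, 256.0]] shift px [1.45 1.54] nn [-0.73 -0.69] res 0.12
scene L [[461.2, 272.1], [452.1, 287.1]] shift px [1.3 1.3] nn [-0.85 -0.52] res 0.10
scene Rb [[425.5, 233.1], [423.1, 235.8]] shift px [2.46 2.59] nn [-0.73 -0.68] res 0.06
scene tip [[425.5, 233.1], [469.0, 259.1]] shift px [ 1.1  -0.74] nn [-0.51  0.86] res 1.60
top freeTop [[221.2, 135.8], [177.9, 127.2]] shift px [-3.14 -0.43] nn [ 0.19 -0.98] res 0.31
top freeBot [[223.2, 134.1], [180.5, 125.6]] shift px [ 0.47 -0.5 ] nn [ 0.19 -0.98] res 0.26
top R [[219.2, 161.4], [221.2, 135.8]] shift px [1.14 1.1 ] nn [1.   0.08] res 0.28
top L [[177.1, 153.1], [177.9, 127.2]] shift px [-0.82  0.08] nn [1.   0.03] res 1.16
top Rb [[217.9, 190.2], [218.4, 184.3]] shift px [0.95 1.43] nn [1.   0.08] res 0.16
top tip [[217.9, 190.2], [177.5, 182.2]] shift px [ 0.49 -0.36] nn [ 0.19 -0.98] res 0.38
```

View pics/f_scene.png

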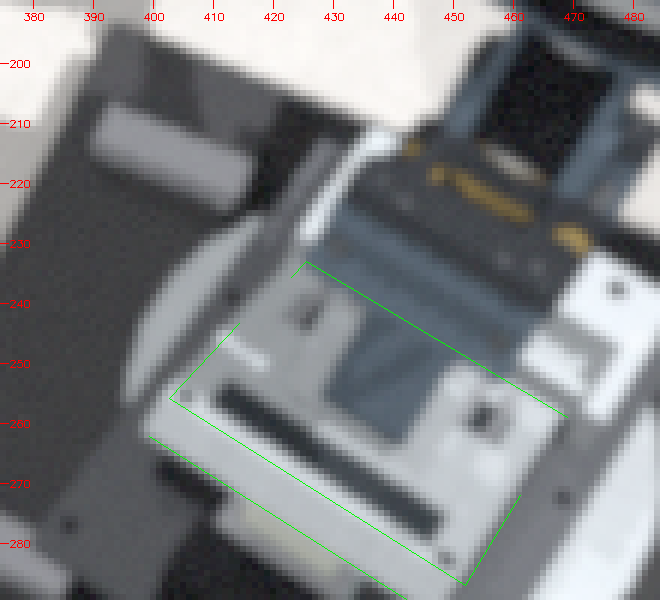

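View pics/f_top.png

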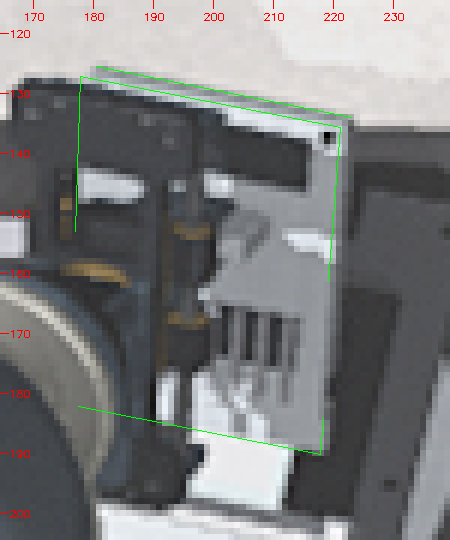

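The overlay shows free end and tip edges within 0.5 px (x, z and pitch are good). The sides sit 1.1–1.5 px towards −y in both views, so the plate is held about 3 mm to −y. I'll correct that and insert along the slope, watching the force.

```bash
cat >> geo.py <<'E'
YC=RAILY+.003
def go(xt,zt,thd,feed=.05,y=None):
    p,R=tool(plate_at(xt,zt,np.radians(thd),YC if y is None else y),1,gz=.045)
    arm.move_l(p,R,feed=feed)
def F(f0=0): # force in home axes, N
    return HOME[:3,:3].T@(np.array(arm.current_force())-f0)
def err(xt,zt,thd,y=None):
    p,R=tool(plate_at(xt,zt,np.radians(thd),YC if y is None else y),1,gz=.045)
    return HOME[:3,:3].T@(np.array(arm.current_ee_pos())-p)*1e3
E
python3 - <<'E'
from geo import *
from plan import clear
thd=32;th=np.radians(thd);u=np.array([np.cos(th),np.sin(th)]);end=np.array([-.0865,-.0018])
print([(s,round(float(clear(*(end+s*u*.001)*1e3 if 0 else (end*1e3+s*u),th)),1)) for s in (85,60,40,30,25,20,15,10,5,0)])
go(*(end+.085*u),thd); arm.sleep(.2); f0=np.array(arm.current_force()); np.save("f0.npy",f0)
go(*(end+.035*u),thd,feed=.1); print(arm.current_t(),F(f0).round(1),err(*(end+.035*u),thd).round(2))
for s in np.arange(.03,-.001,-.003):
    go(*(end+s*u),thd,feed=.04); f=F(f0); print(round(s*1e3),f.round(1),err(*(end+s*u),thd).round(1))
    if np.abs(f).max()>15: break
print(arm.current_t(),arm.current_width())
for n in("scene","top"): cv2.imwrite(f"pics/{n}3.png",arm.snapshot(n)[:,:,::-1])
a=cv2.imread("pics/scene3.png");b=cv2.imread("pics/top3.png")
cv2.imwrite("pics/e3.png",np.hstack([crop(a,370,190,130,140,3),crop(b,140,110,130,140,3)]))
E
```

```text
[(85, 43.2), (60, 28.6), (40, 10.7), (30, 5.1), (25, 4.4), (20, 4.4), (15, 3.2), (10, 0.9), (5, 0.9), (0, 0.9)]
11.7917 [ 1.6 -0.1  0.1] [0.63 0.26 0.49]
30 [ 1.5  0.7 -0.9] [ 0. -0. -0.]
27 [1.1 1.8 0.1] [-0.2 -0.  -0.1]
24 [0.5 0.1 0.4] [-0.2 -0.  -0.2]
21 [ 1.4  0.1 -0.2] [-0.2 -0.  -0.2]
18 [0.8 0.5 0.6] [-0.2 -0.  -0.1]
15 [-0.2  0.1 -0.3] [-0.2 -0.  -0.2]
12 [ 1.   0.5 -0.7] [-0.3 -0.1 -0.2]
9 [ 0.9 -0.1  0.5] [-0.2 -0.  -0.2]
6 [ 1.2 -0.7  0.1] [-0.2 -0.  -0.2]
3 [0.4 0.1 0.6] [-0.2 -0.  -0.2]
0 [ 1.   0.9 -0.2] [-0.2 -0.  -0.2]
14.5667 0.011575604867132652
```

View pics/e3.png

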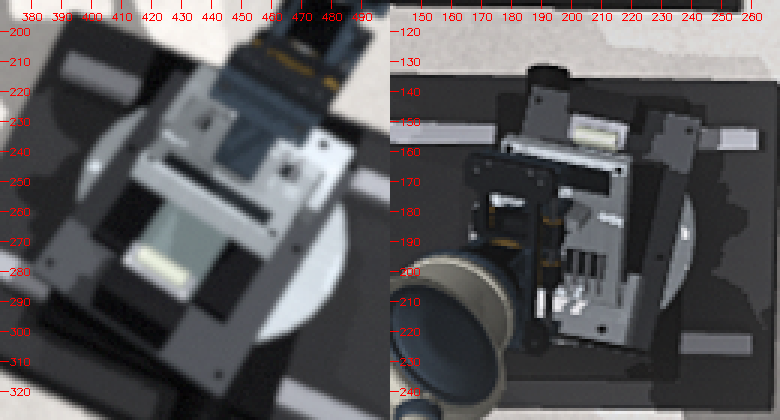

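No contact so far, and in the top view the plate is nested against the lip at (200,208). I'll feel for the back and floor to confirm it's really under the lip.

Run:
```python
from geo import *
f0=np.load("f0.npy");thd=32
x,z=-.0865,-.0018
def step(dx,dz,n,lab,lim=5):
    global x,z
    for i in range(n):
        x+=dx;z+=dz;go(x,z,thd,feed=.03);f=F(f0)
        if max(abs(f[0]),abs(f[2]))>lim:break
    print(lab,round(x*1e3,2),round(z*1e3,2),f.round(1),err(x,z,thd).round(1))
step(0,-.0007,8,"down")
z+=.0007
step(-.0007,0,8,"back")
x+=.001
step(0,.0007,10,"up")
print(arm.current_t())
```

```text
down -86.5 -4.6 [ 0.8 -0.7  6.4] [0.3 0.1 0.3]
back -91.4 -3.9 [ 5.8 -1.4 -0.1] [0.6 0.2 0.4]
up -90.4 -1.8 [ 1.4  1.5 -9. ] [-0.4 -0.2 -0.5]
18.1667
```

The tongue is captured: floor at −4.6, back at −91.4, lip overhead at −1.8 (commanded, all within about 1.5 mm of the model). Next: lower progressively with force checks.

Run:
```python
from geo import *
from scipy.interpolate import PchipInterpolator
f0=np.load("f0.npy")
TH=[0,4,8,16,24,32];XX=PchipInterpolator(TH,np.array([-92.5,-91.3,-90.5,-89.3,-88.5,-88])*1e-3-.0013);ZZ=PchipInterpolator(TH,np.array([.5,0,-.8,-1.2,-2,-2.5])*1e-3-.0005)
for thd in np.arange(32,10.9,-1.5):
    x,z=float(XX(thd)),float(ZZ(thd));go(x,z,thd,feed=.05);f=F(f0)
    print(thd,f.round(1),err(x,z,thd).round(1))
    if np.abs(f).max()>20: break
print(arm.current_t(),arm.current_width())
```

```text
32.0 [0.9 0.1 0.9] [0.3 0.1 0.3]
30.5 [ 0.9  0.1 -0.3] [0.6 0.  0.4]
29.0 [ 0.6 -0.2 -0.2] [ 0.3 -0.1  0.3]
27.5 [0.9 1.1 0.3] [ 0.2 -0.1  0.2]
26.0 [ 1.1 -0.4  0.3] [ 0.2 -0.1  0.1]
24.5 [ 0.8  0.4 -0.3] [ 0.2 -0.1  0.1]
23.0 [ 1.  -0.3  0.6] [ 0.2 -0.1  0.1]
21.5 [ 0.8 -0.6  0.6] [ 0.3 -0.1  0.1]
20.0 [1.7 0.1 0.5] [ 0.2 -0.1  0.1]
18.5 [ 0.1 -0.3  0.4] [ 0.2 -0.1  0.1]
17.0 [ 1.7 -0.9 -0.8] [ 0.3 -0.   0.1]
15.5 [1.7 0.3 0.4] [ 0.3 -0.   0.1]
14.0 [ 0.3 -0.1  0.8] [ 0.2 -0.   0. ]
12.5 [ 0.6  0.  -0.3] [ 0.2 -0.   0. ]
11.0 [-6.8  0.5  5.1] [-0.8 -0.1 -0.2]
21.9167 0.012231324468584739
```

Contact at 11° (fx −6.8, fz +5) is what the roller should give. Continuing down past it.

Run:
```python
from geo import *
from scipy.interpolate import PchipInterpolator
f0=np.load("f0.npy")
TH=[-1,0,4,8,16];XX=PchipInterpolator(TH,np.array([-93.5,-93.3,-92.3,-91.0,-89.3])*1e-3-.0013);ZZ=PchipInterpolator(TH,np.array([0,0,0,-.8,-1.2])*1e-3-.0005)
for thd in np.arange(10,-.1,-1):
    x,z=float(XX(thd)),float(ZZ(thd));go(x,z,thd,feed=.03);f=F(f0)
    print(thd,f.round(1),err(x,z,thd).round(1),np.round(arm.current_torque(),2),round(arm.current_width()*1e3,1))
    if np.abs(f).max()>32: break
print(arm.current_t())
for n in("scene","top"): cv2.imwrite(f"pics/{n}4.png",arm.snapshot(n)[:,:,::-1])
a=cv2.imread("pics/scene4.png");b=cv2.imread("pics/top4.png")
cv2.imwrite("pics/e4.png",np.hstack([crop(a,370,190,130,140,3),crop(b,140,110,130,140,3)]))
```

```text
10.0 [-5.5  1.7  3.2] [-1.2 -0.1 -0.4] [0.28 1.37 0.05] 12.1
9.0 [-4.3  1.3  1.1] [-1.1 -0.1 -0.5] [ 0.45  1.49 -0.08] 12.0
8.0 [-4.6  1.7 -0.5] [-0.9 -0.1 -0.6] [ 0.49  1.52 -0.02] 11.8
7.0 [-5.2  1.5  0.6] [-0.7 -0.1 -0.5] [ 0.57  1.51 -0.06] 11.8
6.0 [-5.6  1.6  0.3] [-0.5 -0.1 -0.5] [ 0.45  1.4  -0.07] 11.9
5.0 [-5.2  0.8  0.1] [-0.4 -0.1 -0.4] [ 0.42  1.35 -0.07] 11.9
4.0 [-5.1  0.8  0.5] [-0.2 -0.  -0.4] [ 0.41  1.22 -0.12] 12.1
3.0 [-4.4  1.7  1.3] [-0.  -0.  -0.3] [ 0.35  1.13 -0.12] 12.1
2.0 [-2.5  1.2 -0. ] [ 0.1 -0.  -0.3] [ 0.32  0.96 -0.03] 11.6
1.0 [-1.   0.9 -2.7] [ 0.2 -0.  -0.3] [ 0.2   0.58 -0.15] 12.0
0.0 [-3.1 -0.9  4.7] [0.3 0.  0.5] [-0.01  0.93 -0.19] 11.7
24.6667
```

View pics/e4.png

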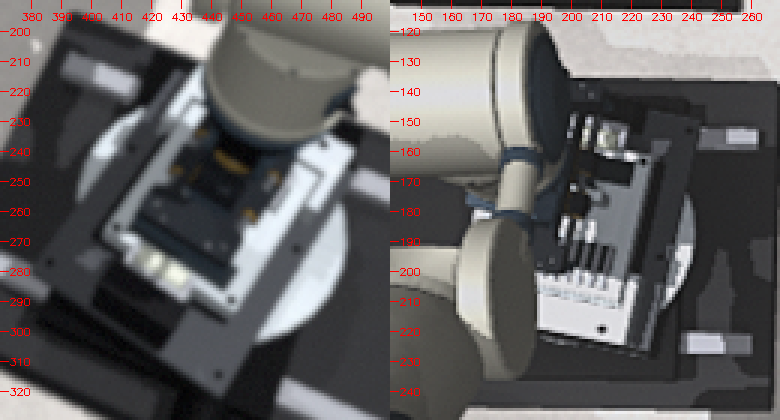

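The force signature (fz −2.7 at 1°, +4.7 at 0°) and the roller (423,276) over the edge suggest it has snapped. I'll press home and down, check the seats are firm, then do a gentle lift test.

Run:
```python
from geo import *
f0=np.load("f0.npy");x,z=-.0946,-.0005
for i in range(8):
    x-=.0005;go(x,z,0,feed=.03);f=F(f0)
    print("back",round(x*1e3,1),f.round(1),err(x,z,0).round(1))
    if f[0]>8:break
for i in range(10):
    z-=.0006;go(x,z,0,feed=.03);f=F(f0)
    print("down",round(z*1e3,1),f.round(1),err(x,z,0).round(1),np.round(arm.current_torque(),2))
    if f[2]>22:break
for dz in (.001,.002,.003,.0035):
    go(x,z+dz,0,feed=.03);f=F(f0)
    print("lift",round((z+dz)*1e3,1),f.round(1),err(x,z+dz,0).round(1))
    if f[2]<-6:break
print(arm.current_t())
```

```text
back -95.1 [ 3.5 -1.8  8. ] [0.8 0.  0.5]
back -95.6 [ 6.7 -1.9  6.5] [1.3 0.  0.5]
back -96.1 [10.1 -2.6  3.4] [1.8 0.  0.5]
down -1.1 [ 6.9 -3.6 12.9] [1.8 0.  1.1] [-0.77 -0.25 -0.15]
down -1.7 [ 2.8 -3.9 22.4] [1.8 0.  1.7] [-0.82  0.33 -0.13]
lift -0.7 [ 8.1 -3.1  7.1] [ 1.8 -0.   0.6]
lift 0.3 [ 9.8 -2.4 -4.9] [ 1.7 -0.1 -0.1]
lift 1.3 [10.  -1.1 -8.8] [ 1.4 -0.  -0.3]
26.7667
```

Seats are firm at z=0.0, the back is firm at x≈−94.3, and the roller resists lift with about 9 N. Press once more, relax, release, retreat and look.

Run:
```python
from geo import *
f0=np.load("f0.npy")
go(-.0953,-.0017,0,feed=.03);arm.sleep(.2);print(F(f0).round(1),err(-.0953,-.0017,0).round(1))
go(-.0945,-.0002,0,feed=.03);print(F(f0).round(1))
arm.grip(.03);print(arm.current_width(),arm.current_force())
p=arm.current_ee_pos();arm.move_l([p[0],p[1],p[2]+.05],feed=.08);print(arm.current_force())
p=arm.current_ee_pos();arm.move_l([p[0],p[1],.32],feed=.25)
q=np.array(arm.current_joint_positions());q[0]-=55;arm.move_joints(q)
print(arm.current_t())
for n in("scene","top"): cv2.imwrite(f"pics/{n}5.png",arm.snapshot(n)[:,:,::-1])
a=cv2.imread("pics/scene5.png");b=cv2.imread("pics/top5.png")
cv2.imwrite("pics/e5.png",np.hstack([crop(a,375,195,120,130,3.3),crop(b,155,120,100,130,3.3)]))
```

```text
[ 6.6 -2.   8.1] [0.9 0.  0.4]
[ 7.6 -1.2 -6.2]
0.029759665764244648 [ 0.91659797  0.13052318 -0.50990204]
[ 0.88976449  0.30803645 -0.04047489]
31.4167
```

View pics/e5.png

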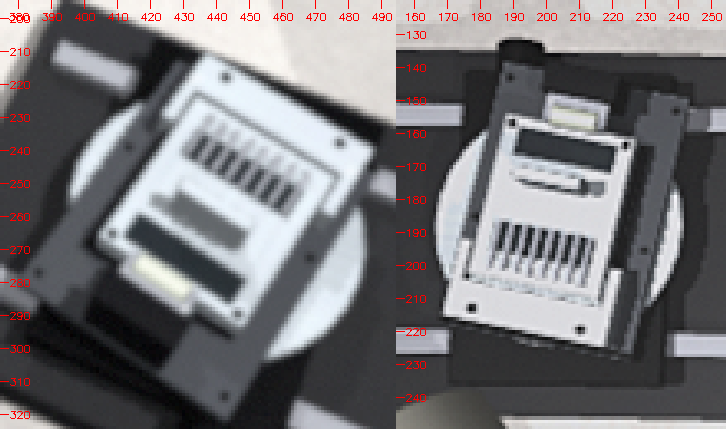

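The plate lies between the cheeks and the cream roller overlaps its free end (scene (421,276), top (208,153)). As a numeric check I'll triangulate the four corner holes and compare the roller with the start.

Run:
```python
from geo import *
S=cv2.imread("pics/scene5.png");T=cv2.imread("pics/top5.png");S0=cv2.imread("pics/scene0.png");T0=cv2.imread("pics/top0.png")
def dark(im,c,r=3):
    g=cv2.cvtColor(im,cv2.COLOR_BGR2GRAY).astype(float);x,y=map(int,c);p=g[y-r:y+r+1,x-r:x+r+1];w=np.clip(np.percentile(p,60)-p,0,None)**2
    yy,xx=np.mgrid[-r:r+1,-r:r+1];return np.array([x+(w*xx).sum()/w.sum(),y+(w*yy).sum()/w.sum()])
def tri(ps,pt):
    M=[]
    for n,p in(("scene",ps),("top",pt)):
        K,C=cal(n);P=K@np.linalg.inv(C)[:3];M.append((P,p))
    X=cv2.triangulatePoints(M[0][0],M[1][0],M[0][1].reshape(2,1),M[1][1].reshape(2,1)).ravel();return X[:3]/X[3]
Hi=np.linalg.inv(HOME)
# hole pairs: plate free-end holes, rail holes
for nm,a,b in(("free -y",(408,265),(223,163)),("free +y",(446,289),(189,156)),("rail -y",(442,217),(210,219)),("rail +y",(477,237),(177,212))):
    pa,pb=dark(S,a,2),dark(T,b,2);X=tri(pa,pb);print(nm,pa.round(1),pb.round(1),"home mm",((Hi@[*X,1])[:3]*1e3).round(1))
def roller(im,box):
    x,y,w,h=box;c=im[y:y+h,x:x+w].astype(int);m=(c[...,2]-c[...,0]>14)&(c[...,2]>150);yy,xx=np.nonzero(m);return m.sum(),(x+xx.mean()).round(1),(y+yy.mean()).round(1)
for n,im0,im,box in(("scene",S0,S,(405,262,40,32)),("top",T0,T,(195,143,30,20))): print(n,roller(im0,box),roller(im,box))
print("free edge top:",edge(T,(190,156),(226,163),2)[:2]); 
n="top";A,B,r=edge(T,(190,154.5),(199,156.5),2);print(r,[((Hi@[*w,1])[:3]*1e3).round(1) for w in pix2w(n,[A,B],.125)])
n="scene";A,B,r=edge(S,(404,270),(413,275.5),2);print(r,[((Hi@[*w,1])[:3]*1e3).round(1) for w in pix2w(n,[A,B],.125)])
cv2.imwrite("pics/f5.png",np.hstack([crop(S,398,250,55,50,7),crop(T,180,143,55,50,7)]))
cv2.imwrite("pics/top5v.png",T)
```

```text
free -y [407.8 264.9] [223.7 163.3] home mm [ 68.1 -46.9  21.1]
free +y [446.4 289.6] [189.2 156.1] home mm [68.9 59.8 21.3]
rail -y [442.8 217.7] [210.2 219.3] home mm [-105.3  -43.7   18.5]
rail +y [477.4 237.7] [177.3 212.7] home mm [-105.2   56.1   18.3]
scene (np.int64(0), np.float64(nan), np.float64(nan)) (np.int64(0), np.float64(nan), np.float64(nan))
top (np.int64(0), np.float64(nan), np.float64(nan)) (np.int64(0), np.float64(nan), np.float64(nan))
free edge top: (array([189.72341111, 157.42245712]), array([225.70843917, 164.49945567]))
0.11144118575898185 [array([75.3, 60.3, 18. ]), array([74.5, 32.4, 18. ])]
0.1535981678320224 [array([ 82.7, -49. ,  18. ]), array([ 84.5, -23.7,  18. ])]<stdin>:16: RuntimeWarning: Mean of empty slice.
  ret = ret.dtype.type(ret / rcount)
```

View pics/f5.png

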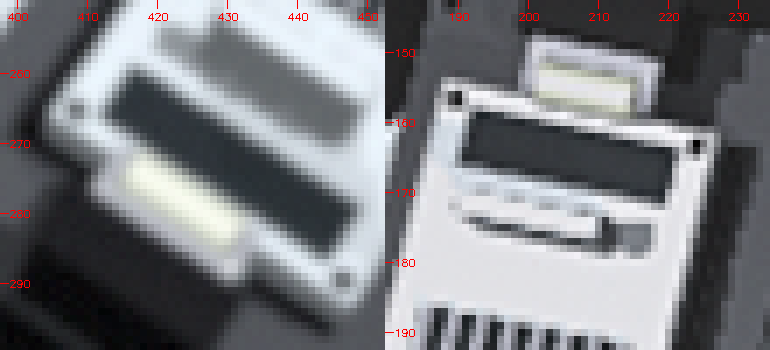

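View pics/top5v.png

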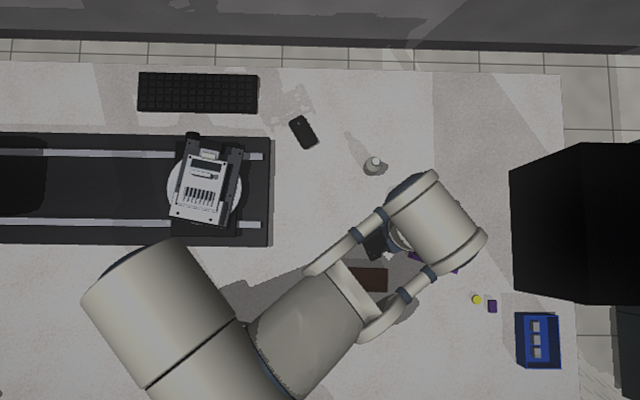

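Bystanders look unmoved (mouse (303,132), bottle (375,165), case (368,279)). The free-end holes triangulate at z 21 mm against 18 (the rail reference reads +0.9 high), so I'm not sure it's fully down. There's time, so I'll press on the lug top with closed fingers, which also feels its height (expected TCP z ≈ 0.163).

Run:
```python
from geo import *
q=np.array(arm.current_joint_positions());q[0]+=55
arm.grip(0.0);arm.move_joints(q)
H=HOME;R=np.c_[H[:3,1],H[:3,0],-H[:3,2]]
b=H[:3,3]+H[:3,:3]@np.array([.0205,.006,0])
arm.move_l([b[0],b[1],.180],R,feed=.2);arm.sleep(.1);f0=np.array(arm.current_force());print(arm.current_t(),f0.round(1))
z=.172
while z>.155:
    arm.move_l([b[0],b[1],z],R,feed=.04);f=np.array(arm.current_force())-f0
    if f[2]>1.5: print(round(z,4),f.round(1),np.array(arm.current_ee_pos()).round(4))
    if f[2]>24:break
    z-=.0008
print(arm.current_t())
arm.move_l([b[0],b[1],.20],R,feed=.1);arm.move_l([b[0],b[1],.30],R,feed=.25)
q=np.array(arm.current_joint_positions());q[0]-=40;arm.move_joints(q)
print(arm.current_t())
for n in("scene","top"): cv2.imwrite(f"pics/{n}6.png",arm.snapshot(n)[:,:,::-1])
a=cv2.imread("pics/scene6.png");c=cv2.imread("pics/top6.png")
cv2.imwrite("pics/f6.png",np.hstack([crop(a,398,250,55,50,7),crop(c,180,143,55,50,7)]))
```

```text
35.0583 [ 0.2 -0.7 -0.3]
0.1712 [-0.6 -0.   1.6] [0.5911 0.0956 0.1712]
0.1632 [0.3 0.9 2.9] [0.5911 0.0956 0.1633]
0.1624 [-4.3  1.1 15.2] [0.5911 0.0956 0.1633]
0.1616 [-8.9 -0.3 26.2] [0.5911 0.0956 0.1632]
38.6583
41.2583
```

View pics/f6.png

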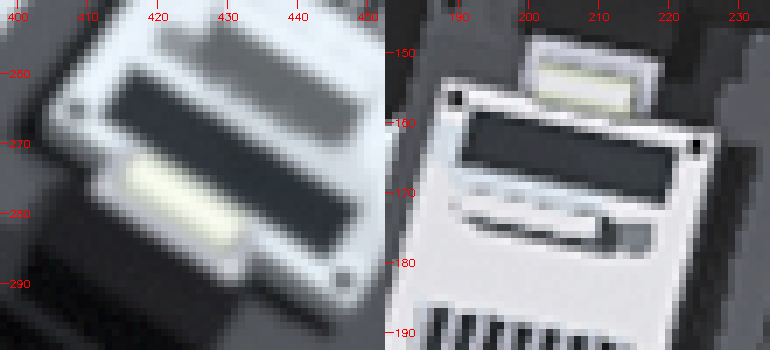

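Lug top felt firm at z = 0.1633 m (expected 0.163). It didn't move under 26 N, and the picture after is identical, so the plate was already flat and locked. Handing in.

Run:
```python
from rig import arm
print(arm.current_force(),arm.current_t()); arm.sign_off()
```

```text
[0.2791278  1.10810717 0.96612314] 41.3583
the job is handed in; nothing more can be done
```

The silver plate is fitted, locked on the stage and released. I handed the job in at 41.4 s; no verdict was reported.

**What I did:** I gripped the plate by its lug and angled the tongue in at 32°. I felt the groove's floor, its back and the underside of the lip, then lowered the plate past the roller and pressed it home. I had first corrected for the rail's offset of about 6 mm in y and for the plate sitting about 3 mm sideways in the grip.

**Checks that agreed:**
- **Home in the groove:** the groove's back stopped the plate at about −94.3 mm along the stage, against −94 mm nominal.
- **Flat on the seats:** after release, the lug top was at 163.3 mm, against about 163 mm expected. It did not give under 26 N.
- **Roller and bystanders:** the roller overlaps the plate's end in both views. The mouse, bottle and gauge case look unmoved. In the last full top view the arm hid the ring gauge, so I could not check it, but I felt no contact near it.

**Checks that failed or disagreed:**
- **Hole heights:** the plate's free-end holes measured 21 mm above the seats by camera, against 18 mm expected. That is near the limit of the pixel accuracy, and the later press on the lug contradicted it.
- **Seat-end edge:** one stage measurement was 5 mm off the others, so I left it out.
- **Roller colour mask:** it found no pixels, so the latch travel was judged by eye and by force only.
- **Lift test:** the plate resisted with about 9 N, but the fingers seem to have slipped about 1 mm on the lug, so it is only weak evidence of the lock.

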